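Pack the frame corner and post cap into the half-decked kit box

TASK

Pack both loose wooden parts into the plywood kit box so that they lie flat on its floor. The L-shaped frame corner has to go in first, its long rail slid under the deck until it lies fully against the box's far end wall; then the square post cap goes into the space left beside the corner's stub leg. Leave the mallet, the chisel and the drill where they are.

Things in the scene. Friction and masses are not known exactly. Their poses are not given: they have to be found in the camera images.
- kit_box: Open plywood box screwed to the bench, 196 x 188 x 44 mm high. Origin: centre of its underside; x along its length to the decked far end (within 25 degrees of straight away from the robot), z up. Floor and walls 8 mm thick, walls 36 mm above the floor. Inside: x -90 to +90, y -86 to +86 mm; open from above for x -90 to +44 mm.
- deck_edge (a point): Middle of the near top edge of the box's fixed deck, at x +44, y 0, z 44 mm in the box frame. The 8 mm plywood deck covers the box from here to the far end wall, over its full width, flush with the wall tops; the slot under it is 28 mm high.
- corner: Loose L-shaped wooden frame corner lying flat, 0.19 to 0.32 kg, rails 22 mm thick. Long rail x -26 to +26, y -81 to +81 mm; short rail x -92 to -26, y +41 to +81 mm; a stub leg stands on it. Origin: centre of the long rail's underside, z up. Just fits in the open part of the box. Packed: axes along the box's, origin at box x +64, y 0 (give or take 5 mm); 6 mm of long rail shows before the deck.
- stub_top (a point): Centre of the top of the corner's square stub leg: 24 x 24 mm, sides along the corner's x and y, at x -72, y +64 mm in the corner's frame, standing 46 mm above the short rail (z 22 to 68 mm). Good to hold the corner by.
- post_cap: Loose wooden post cap, 0.3 to 0.5 kg: block 110 x 110 mm, 45 mm high (too tall for the slot under the deck), its four sides alike, with a knob on top. Origin: centre of its underside, z up. With the corner home, the space for it is box x -90 to +38, y -86 to +41 mm (the last figure shifts with the corner, up to 5 mm).
- knob_top (a point): Centre of the top of the cap's round knob, 42 mm in diameter, from 51 to 100 mm above the cap's underside; below it a collar of 60 mm diameter, 6 mm high.
- mallet: Black rubber mallet lying on the bench beyond the box, 270 mm long, head 60 mm in diameter; origin under the head. Leave it alone.
- chisel: Chisel with a wooden handle, 260 mm long, lying on the bench beyond the box; origin under the middle, where handle meets blade. Leave it alone.
- drill: Yellow and black cordless drill standing on its battery at the robot's right, 210 mm high; origin under the middle of the battery. Leave it alone.
There are look-alikes about, which are no part of the job. What is shaped like the corner but grey is not meant. Leave any pink or yellow look-alike of the post_cap alone.

How it is judged:
On the way:
1. the frame corner lies flat on the box floor, long rail home under the deck, before the cap goes in (x of corner in the frame of kit_box between 0.054 and 0.07 m and y of corner in the frame of kit_box between -0.012 and 0.012 m and z of corner in the frame of kit_box between 0.003 and 0.014 m and angle between the x axis of corner and the x axis of kit_box, either way round below 0.15 rad and angle between corner's own z axis and vertical below 0.08 rad), for 0.2 s.
At the end, for the whole second after the job is handed in: The frame corner lies flat on the box floor (within 0.08 rad, 6 mm), its long rail under the deck within 10 mm of the far end wall and square to the box within 0.15 rad; the post cap stands flat on the box floor in the space left beside the stub leg; both are at rest (all of step 1 and x of post_cap in the frame of kit_box between -0.042 and -0.006 m and y of post_cap in the frame of kit_box between -0.038 and -0.006 m and z of post_cap in the frame of kit_box between 0.003 and 0.014 m and angle between post_cap's own z axis and vertical below 0.08 rad and linear speed of each of corner, post_cap below 0.02 m/s); the robot touches nothing.
It fails at once if the mallet is moved more than 40 mm (distance of mallet from where it was at the start of the episode above 0.04 m).
It fails at once if the chisel is moved more than 40 mm (distance of chisel from where it was at the start of the episode above 0.04 m).
It fails at once if the drill is pushed more than 40 mm or tipped over (distance of drill from where it was at the start of the episode above 0.04 m or angle between drill's own z axis and vertical above 0.5 rad).
It also fails if it takes over 67 s, if anything falls off the work surface, if the arm or the gripper's body presses on something with over 40 N, if the wrist force passes 120 N, or if a joint passes its speed limit or range.

ROBOT

A 7-joint arm with a two-finger parallel gripper is mounted at the origin on the work surface. World frame = base frame: x ahead of the robot, y to its left, z up, the work surface at z = 0. Lengths are in m, angles in rad, forces in N, time in s.
With the tool pointing down it reaches from about 0.425 to 0.825 m from the base axis. Payload 3.6 kg.
Tool frame: the origin (TCP) lies midway between the tips of the shut fingers; the grasp point (between the pads) lies 19 mm behind it; z points along the fingers, y is the line along which they close (so a half turn about z gives the same grasp; the last joint's range is limited). The gripper opens to 93 mm and grips with 3 to 60 N. Pads are 15 mm wide; open, the fingers measure 128 mm over their backs; the gripper's body (75 mm by 188 mm) begins 65 mm behind the grasp point.
Start: joints at [-1.2, 0.615, -0.013, 1.423, 0.008, 1.103, -0.04], TCP at [0.251, 0.599, 0.219] pointing down, gripper open.
Joint ranges: [-3.12, 3.12], [-0.3, 2.06], [-1.34, 1.32], [0.26, 2.42], [-1.36, 4.5], [0.01, 1.98], [-2.84, 2.84]. Speed limits (rad/s): [2.79, 2.79, 3.14, 3.14, 3.14, 3.14, 3.14].

INTERFACE

Orientations are given as [roll, pitch, yaw] about the fixed x, y, z axes, in that order (R = Rz(yaw) Ry(pitch) Rx(roll)).
In Python, from station import bot, optics gives the robot as it stands.
- The arm moves only by the tool move_arm, never from a script. Its argument "targets" is a list of rows, each an object with "angular": the turn, a rotation vector about the tool's x, y, z as a fraction of full scale, a list of three; "dp": the shift along the tool's x, y, z as a fraction of full scale, a list of three; "grip": the closure, from 0 (fully open) to 1 (shut). A call has 1 to 20 rows; each row is the pose to reach, as a shift and turn from the pose commanded when the call began, along the tool's axes at that moment, turning the shorter way round; what a row does not reach only later rows make up. Full scale, the value 1, is 300 mm for a shift and pi rad for a turn. A row lasts 1/8 s, in which the tool goes at most 62.5 mm and 10.7 degrees, less where a joint would pass 70% of its speed; a pose out of reach is approached as far as the arm can. A call with a number of a shift or a turn outside -1 to 1 is refused whole. A call with a gripper value outside its range is refused whole. The fingers move at their own pace and stop on an object; "force" is the grip in N (left out, the last holds). Time passes only in rows, so rows that repeat a pose let the fingers close. It gives the time, the measured TCP pose, the force, the opening and the grip force at its end, in the units of the state.
- bot.get_obs(): the state, without advancing time (a new reading comes with each control period).
- optics.read_camera(name): name is "scene" or "top" or "wrist"; returns the picture (420x560x3 uint8, red, green, blue); there is no depth.
- optics.camera_info(name): a dict with "K" (3x3 intrinsics, pixels), "position" and "rotation" of the camera in the world. Camera axes: x right, y down, z forward; pixel columns grow to the right and rows downward; lengths in m; the calibration is good to about 2 mm. A picture is of the moment at which its call begins: read the wrist's pose just before it. camera_info takes no time and is no camera call; for the wrist camera it gives the pose at the moment of the call.
- bot.sign_off(): hands the job in; it is judged then, once.
The state is a dict: "time_s": time; "qpos": joint angles; "joint_vel": joint speeds; "joint_efforts": joint torques, N m; "tool_pos": TCP position; "tool_rot": TCP orientation; "wrist_force": force on the tool from outside, world axes, zero at the start; "moment": the same for the moment, N m; "gripper_width": finger opening in m; "grasp_force": force on a finger pad.
Only numpy, scipy, OpenCV 4.12 (cv2) and the standard library are available. Lean on these libraries where they do the work, as an engineer would, in place of code of your own. Each camera call takes 0.05 s, during which the arm holds its last target. There are 200 camera calls.

## Working session

There is one attempt and no reset: what is moved stays moved. The work goes in short steps, Python scripts to look and compute and a tool call to move; the robot and the scene stay as the last step left them, time stands still between calls to the robot, and variables do not carry over. Pictures are saved under pics/ and viewed, at most 10 in all, crops included, and the job is handed in when it is done.

Besides the shell and the picture viewer there is one more tool, called after "Call:" as name(argument=value, ...) on one line, values as JSON. move_arm: Moves the arm, as the interface text tells. Its arguments: {"type":"object","properties":{"targets":{"type":"array","items":{"type":"object","properties":{"angular":{"type":"array","items":{"type":"number","minimum":-1,"maximum":1}},"dp":{"type":"array","items":{"type":"number","minimum":-1,"maximum":1}},"grip":{"type":"number"}}}},"force":{"type":"number"}},"required":["targets"]}

```bash
mkdir -p pics; ls; python3 - <<'E'
from station import bot, optics
import cv2, numpy as np
o=bot.get_obs(); print({k:np.round(v,3) for k,v in o.items()})
for n in ("scene","top"):
    im=optics.read_camera(n); cv2.imwrite(f"pics/{n}0.png",im[...,::-1])
    i=optics.camera_info(n); print(n,{k:np.round(v,3).tolist() for k,v in i.items()})
a=cv2.imread("pics/top0.png")
cv2.imwrite("pics/top0b.png",cv2.resize(a,(800,600),interpolation=cv2.INTER_CUBIC))
E
```

```text
pics
{'time_s': np.float64(0.0), 'qpos': array([-1.201,  0.616, -0.013,  1.425,  0.008,  1.103, -0.04 ]), 'joint_vel': array([-0.001,  0.001, -0.002, -0.001, -0.003, -0.   , -0.001]), 'joint_efforts': array([-0.0000e+00, -4.5893e+01,  2.0900e-01, -1.6575e+01, -6.1000e-02,
        2.1000e-02,  0.0000e+00]), 'tool_pos': array([0.251, 0.599, 0.218]), 'tool_rot': array([-3.139,  0.   ,  2.745]), 'wrist_force': array([-0.242,  0.076, -0.234]), 'moment': array([0.043, 0.022, 0.024]), 'grasp_force': np.float64(0.0), 'gripper_width': np.float64(0.093)}
scene {'K': [[442.864, 0.0, 274.117], [0.0, 442.864, 212.02], [0.0, 0.0, 1.0]], 'position': [1.376, -0.579, 1.35], 'rotation': [-2.46, 0.007, 1.006]}
top {'K': [[488.435, 0.0, 279.045], [0.0, 488.435, 209.204], [0.0, 0.0, 1.0]], 'position': [0.416, -0.055, 1.777], 'rotation': [-3.071, 0.005, -1.543]}
```

View pics/top0b.png

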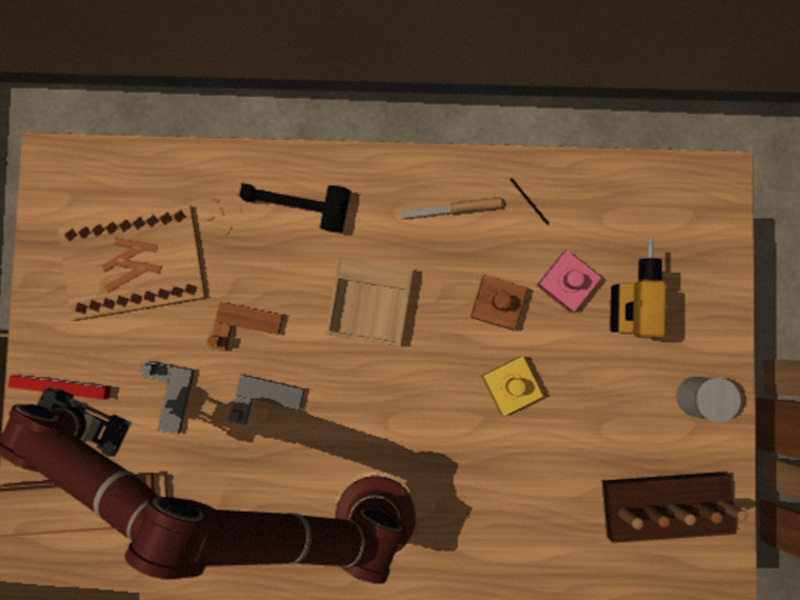

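View pics/scene0.png

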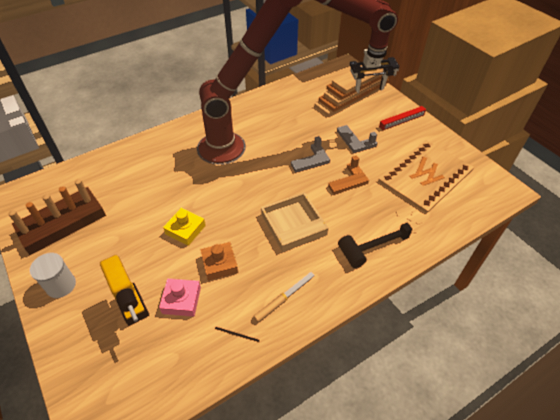

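```bash
cat > h.py <<'E'
import cv2, numpy as np
from scipy.spatial.transform import Rotation as R
from station import bot, optics
def ray(info,uv):
    K=np.array(info["K"]); rot=np.array(info["rotation"])
    M=rot if rot.shape==(3,3) else R.from_euler("xyz",rot).as_matrix()
    d=M@np.linalg.solve(K,[uv[0],uv[1],1.]); return np.array(info["position"]),d
def onto(info,uv,z):
    p,d=ray(info,uv); return p+d*(z-p[2])/d[2]
def proj(info,P):
    M=R.from_euler("xyz",info["rotation"]).as_matrix(); c=M.T@(np.array(P)-info["position"]); u=np.array(info["K"])@c; return u[:2]/u[2]
E
python3 - <<'E'
from h import *
a=cv2.imread("pics/top0.png"); i=optics.camera_info("top")
hsv=cv2.cvtColor(a,cv2.COLOR_BGR2HSV)
for n,p in dict(rail=(183,224),cap=(345,205),table=(300,270),box=(258,212),deck=(262,192)).items(): print(n,hsv[p[1],p[0]])
h,s,v=cv2.split(hsv)
m=((h<13)&(s>130)&(v>60)).astype(np.uint8)*255
cs,_=cv2.findContours(m,cv2.RETR_EXTERNAL,cv2.CHAIN_APPROX_NONE)
for c in cs:
    if cv2.contourArea(c)>150: print(cv2.boundingRect(c),cv2.contourArea(c))
b=cv2.resize(a[160:260,130:390],None,fx=3,fy=3,interpolation=cv2.INTER_CUBIC)
mm=cv2.resize(m[160:260,130:390],None,fx=3,fy=3)
cv2.imwrite("pics/crop1.png",np.vstack([b,cv2.cvtColor(mm,cv2.COLOR_GRAY2BGR)[:290]]))
E
```

```text
rail [ 11 172 117]
cap [ 12 171 121]
table [ 14 139 156]
box [ 16 128 158]
deck [ 16 124 161]
(87, 381, 32, 25) 157.0
(544, 355, 16, 35) 421.5
(92, 353, 31, 41) 717.0
(69, 339, 26, 37) 477.5
(234, 333, 49, 31) 459.5
(0, 285, 71, 73) 1654.0
(542, 281, 18, 40) 587.0
(5, 262, 72, 18) 509.5
(145, 212, 53, 33) 713.0
(331, 193, 38, 37) 902.5
(71, 166, 42, 39) 496.5
```

View pics/crop1.png

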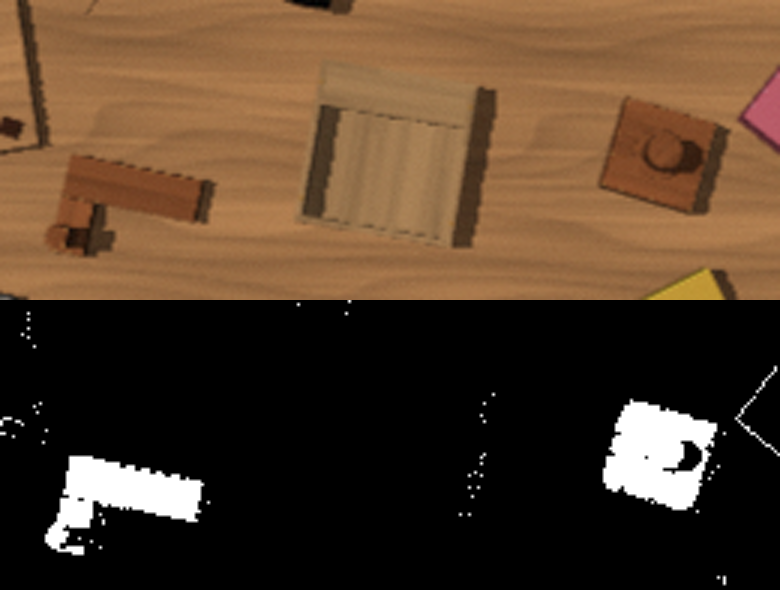

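```bash
python3 - <<'E'
from h import *
i=optics.camera_info("top")
f=lambda u,v,z: onto(i,(u/3+130-.33,v/3+160-.33),z)[:2]
def show(n,P): print(n,np.round(P,4).tolist())
B=[f(300,219,.044),f(322,65,.044),f(479,90,.044),f(454,246,.044)]
show("box",B); c=np.mean(B,0); show("c",c); print([np.linalg.norm(B[k]-B[k-1]) for k in range(4)])
for a,b in((0,1),(3,2)): d=B[b]-B[a]; print("yaw",np.degrees(np.arctan2(d[1],d[0])))
for a,b in((3,0),(2,1)): d=B[b]-B[a]; print("yaw",np.degrees(np.arctan2(-d[0],d[1])))
C=[f(72,155,.022),f(208,180,.022),f(196,222,.022)]
show("rail",C);d=C[0]-C[1];print("yaw",np.degrees(np.arctan2(-d[0],d[1])),np.linalg.norm(d));show("orig",(C[0]+C[2])/2);show("stub",f(57,236,.068))
K=[f(626,97,.045),f(724,127,.045),f(694,212,.045),f(600,186,.045)]
show("cap",K);show("c",np.mean(K,0));show("knob",f(665,150,.1));d=K[0]-K[1];print(np.degrees(np.arctan2(-d[0],d[1])),np.linalg.norm(d))
E
```

```text
box [[0.45, 0.1297], [0.6338, 0.1099], [0.609, -0.0777], [0.4232, -0.0531]]
c [0.529, 0.0272]
[np.float64(0.18478105144754037), np.float64(0.1848912421691078), np.float64(0.18928139395336632), np.float64(0.18740791033963983)]
yaw -6.147993063610203
yaw -7.548106447507353
yaw -8.332676482886347
yaw -7.535489804901986
rail [[0.5197, 0.4087], [0.4941, 0.2441], [0.4434, 0.2564]]
yaw -8.817360397284586 0.16663487303487887
orig [0.4815, 0.3326]
stub [0.4219, 0.4097]
cap [[0.6053, -0.2524], [0.5728, -0.3691], [0.4711, -0.3352], [0.4988, -0.2237]]
c [0.537, -0.2951]
knob [0.5395, -0.2919]
-15.586847456817257 0.12115730241847451
```

```bash
cat >> h.py <<'E'
def plan(pos,yaw=None):
    o=bot.get_obs(); M=R.from_euler("xyz",o["tool_rot"]); dp=M.inv().apply(np.array(pos)-o["tool_pos"])/.3
    y=o["tool_rot"][2] if yaw is None else yaw
    T=R.from_euler("xyz",[np.pi,0,y])
    print("t",round(float(o["time_s"]),2),"at",np.round(o["tool_pos"],4),np.round(o["tool_rot"],3),"dp",np.round(dp,4),"ang",np.round((M.inv()*T).as_rotvec()/np.pi,4))
E
python3 -c "
from h import *
plan([.422,.409,.20],1.41)
"
```

```text
t 0.1 at [0.2509 0.5988 0.2176] [-3.139  0.     2.745] dp [-0.7705 -0.3632  0.0595] ang [-0.0006  0.0005  0.4249]
```

Call:
move_arm(targets=[{"dp":[-0.2,-0.1,0],"angular":[0,0,0.06],"grip":0},{"dp":[-0.39,-0.18,0.03],"angular":[0,0,0.12],"grip":0},{"dp":[-0.58,-0.27,0.05],"angular":[0,0,0.18],"grip":0},{"dp":[-0.7705,-0.363,0.0595],"angular":[0,0,0.235],"grip":0},{"dp":[-0.7705,-0.363,0.0595],"angular":[-0.0006,0.0005,0.29],"grip":0},{"dp":[-0.7705,-0.363,0.0595],"angular":[-0.0006,0.0005,0.345],"grip":0},{"dp":[-0.7705,-0.363,0.0595],"angular":[-0.0006,0.0005,0.4],"grip":0},{"dp":[-0.7705,-0.363,0.0595],"angular":[-0.0006,0.0005,0.425],"grip":0},{"dp":[-0.7705,-0.363,0.0595],"angular":[-0.0006,0.0005,0.425],"grip":0},{"dp":[-0.7705,-0.363,0.0595],"angular":[-0.0006,0.0005,0.425],"grip":0}])

```text
time_s: 1.35
tool_pos: [0.4221, 0.4096, 0.2005]
tool_rot: [3.142, -0.002, 1.411]
wrist_force: [0.3, -0.1, 0.3]
gripper_width: 0.0933
grasp_force: 0.0
```

```bash
python3 - <<'E'
from h import *
i=optics.camera_info("wrist");print(i)
im=optics.read_camera("wrist")[...,::-1];cv2.imwrite("pics/w1.png",im)
plan([.422,.409,.20],1.41)
for P in ([.422,.408,.068],[.4815,.3326,.022]): print(proj(i,P))
E
```

```text
{'K': array([[333.61962698,   0.        , 275.56124476],
       [  0.        , 333.61962698, 210.3629634 ],
       [  0.        ,   0.        ,   1.        ]]), 'position': array([0.43273097, 0.48185426, 0.36659041]), 'rotation': array([ 2.87093805e+00, -1.31661654e-03, -1.60342005e-01])}
t 1.4 at [0.4221 0.4097 0.2006] [ 3.141e+00 -2.000e-03  1.411e+00] dp [-0.0023 -0.0001  0.0021] ang [ 0.     -0.0006  0.0002]
[276.43393165 201.7658759 ]
[340.1444228  248.57651897]
```

View pics/w1.png

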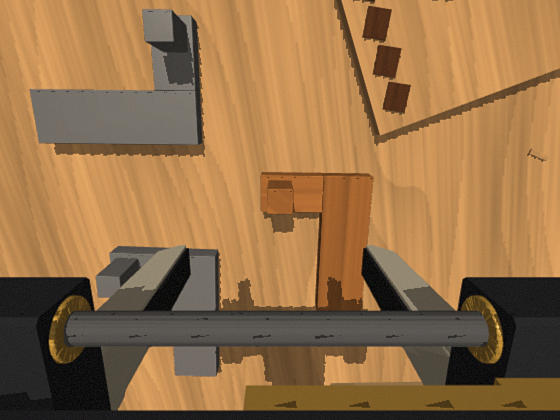

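Call:
move_arm(force=50, targets=[{"dp":[0,0.01,0.15],"angular":[0,0,0],"grip":0},{"dp":[0,0.01,0.32],"angular":[0,0,0],"grip":0},{"dp":[0,0.01,0.48],"angular":[0,0,0],"grip":0},{"dp":[0,0.01,0.575],"angular":[0,0,0],"grip":0},{"dp":[0,0.01,0.575],"angular":[0,0,0],"grip":0},{"dp":[0,0.01,0.575],"angular":[0,0,0],"grip":1},{"dp":[0,0.01,0.575],"angular":[0,0,0],"grip":1},{"dp":[0,0.01,0.575],"angular":[0,0,0],"grip":1},{"dp":[0,0.01,0.575],"angular":[0,0,0],"grip":1},{"dp":[0,0.01,0.575],"angular":[0,0,0],"grip":1},{"dp":[0,0.01,0.575],"angular":[0,0,0],"grip":1},{"dp":[0,0.01,0.575],"angular":[0,0,0],"grip":1}])

```text
time_s: 2.9
tool_pos: [0.4253, 0.4096, 0.0282]
tool_rot: [3.141, -0.002, 1.41]
wrist_force: [0.1, 1.1, 0.0]
gripper_width: 0.0282
grasp_force: 0.0
```

Call:
move_arm(targets=[{"dp":[0,0,0],"grip":1},{"dp":[0,0,0],"grip":1},{"dp":[0,0,0],"grip":1},{"dp":[0,0,0],"grip":1},{"dp":[0,0,-0.05],"grip":1},{"dp":[0,0,-0.15],"grip":1},{"dp":[0,0,-0.3],"grip":1},{"dp":[0,0,-0.4],"grip":1},{"dp":[0,0,-0.4],"grip":1},{"dp":[0,0,-0.4],"grip":1}])

```text
validation failed for argument at $.ta...
```

```bash
python3 - <<'E'
from h import *
im=optics.read_camera("wrist")[...,::-1];cv2.imwrite("pics/w2.png",im)
o=bot.get_obs();print(o["wrist_force"],o["moment"],o["gripper_width"],o["grasp_force"],o["tool_pos"])
E
```

```text
[-1.31431256 -0.33090071  0.15422761] [-0.22809185  0.43110503 -0.2634832 ] 0.023637624582523057 40.858274102211 [0.42544401 0.40952156 0.02825075]
```

View pics/w2.png

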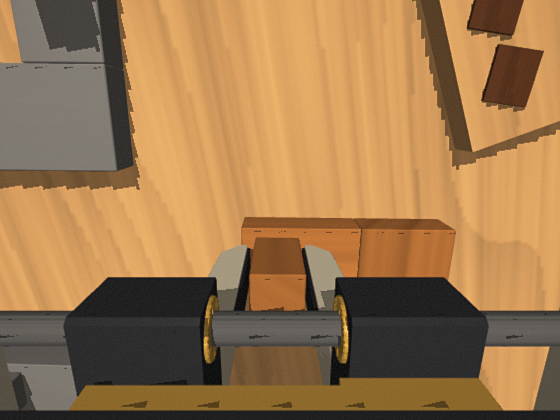

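Call:
move_arm(targets=[{"dp":[0,0,0],"angular":[0,0,0],"grip":1},{"dp":[0,0,-0.05],"angular":[0,0,0],"grip":1},{"dp":[0,0,-0.15],"angular":[0,0,0],"grip":1},{"dp":[0,0,-0.3],"angular":[0,0,0],"grip":1},{"dp":[0,0,-0.35],"angular":[0,0,0],"grip":1},{"dp":[0,0,-0.35],"angular":[0,0,0],"grip":1},{"dp":[0,0,-0.35],"angular":[0,0,0],"grip":1}])

```text
time_s: 3.82
tool_pos: [0.424, 0.4086, 0.1316]
tool_rot: [-3.14, 0.001, 1.41]
wrist_force: [-0.2, -0.1, -3.0]
gripper_width: 0.024
grasp_force: 50.0
```

```bash
python3 - <<'E'
from h import *
i=optics.camera_info("wrist")
im=optics.read_camera("wrist")[...,::-1];cv2.imwrite("pics/w3.png",im)
o=bot.get_obs();print(o["wrist_force"],o["moment"],o["gripper_width"],o["grasp_force"],o["tool_pos"],o["tool_rot"])
d=(np.abs(im.astype(int)-cv2.imread("pics/w2.png")).sum(2)<25)
print("same px in held region",d[215:310,245:450].mean())
# rail-end points relative to the TCP (tool at same height offset as when gripped)
T=o["tool_pos"];z=T[2]-.0282+.022
for uv in ((243,231),(359,229),(454,231)):
    print(uv,np.round(R.from_euler("z",1.41-np.pi/2).inv().apply(onto(i,uv,z)-T),4))
E
```

```text
[ 0.07084678 -0.91856929 -2.67606358] [ 0.09905259  0.19363383 -0.03181433] 0.023856418356173453 49.97609496116638 [0.42405874 0.40858758 0.13141054] [-3.13944910e+00  9.15113979e-04  1.40972941e+00]
same px in held region 0.8377920410783055
(243, 231) [-0.0186  0.0135 -0.0062]
(359, 229) [ 0.0446  0.0146 -0.0062]
(454, 231) [ 0.0965  0.0134 -0.0062]
```

View pics/w3.png

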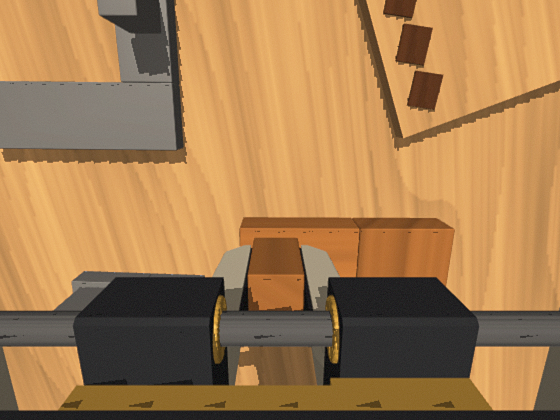

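```bash
python3 -c "
from h import *
plan([.515,-.055,.27],1.44)
"
```

```text
t 3.88 at [0.4241 0.4086 0.1314] [-3.139e+00  1.000e-03  1.410e+00] dp [-1.4771  0.546  -0.4618] ang [-0.0007  0.0003 -0.0096]
```

Call:
move_arm(targets=[{"dp":[-0.08,0.03,-0.12],"angular":[0,0,0],"grip":1},{"dp":[-0.22,0.08,-0.23],"angular":[0,0,0],"grip":1},{"dp":[-0.38,0.14,-0.33],"angular":[0,0,0],"grip":1},{"dp":[-0.54,0.2,-0.42],"angular":[0,0,0],"grip":1},{"dp":[-0.7,0.26,-0.462],"angular":[0,0,0],"grip":1},{"dp":[-0.86,0.32,-0.462],"angular":[0,0,-0.005],"grip":1},{"dp":[-0.98,0.36,-0.462],"angular":[-0.0007,0.0003,-0.0096],"grip":1}])

```text
time_s: 4.75
tool_pos: [0.4841, 0.0987, 0.2702]
tool_rot: [3.141, -0.001, 1.438]
wrist_force: [0.0, -0.2, -2.2]
gripper_width: 0.0236
grasp_force: 50.0
```

```bash
python3 -c "
from h import *
plan([.515,-.055,.27],1.44)
"
```

```text
t 4.75 at [0.4841 0.0987 0.2702] [ 3.141e+00 -1.000e-03  1.438e+00] dp [-4.941e-01  1.700e-01  1.000e-04] ang [ 0.0002 -0.0004 -0.0007]
```

Call:
move_arm(targets=[{"dp":[-0.15,0.05,0],"angular":[0,0,0],"grip":1},{"dp":[-0.32,0.11,0],"angular":[0,0,0],"grip":1},{"dp":[-0.45,0.155,0],"angular":[0,0,0],"grip":1},{"dp":[-0.494,0.17,0],"angular":[0,0,0],"grip":1},{"dp":[-0.494,0.17,0],"angular":[0,0,0],"grip":1},{"dp":[-0.494,0.17,0],"angular":[0,0,0],"grip":1}])

```text
time_s: 5.5
tool_pos: [0.5155, -0.0495, 0.2703]
tool_rot: [3.141, -0.005, 1.443]
wrist_force: [-0.0, 0.7, -2.9]
gripper_width: 0.0235
grasp_force: 50.0
```

```bash
python3 - <<'E'
from h import *
import json
i=optics.camera_info("wrist")
im=optics.read_camera("wrist")[...,::-1]
json.dump({k:np.array(v).tolist() for k,v in i.items()},open("w4.json","w"))
cv2.imwrite("pics/w4raw.png",im);cv2.imwrite("pics/w4.png",cv2.resize(im[0:300,80:480],(800,600),interpolation=cv2.INTER_CUBIC))
plan([.515,-.055,.27],1.44)
E
```

```text
t 5.55 at [ 0.5156 -0.0495  0.2705] [ 3.14  -0.004  1.444] dp [-0.0184  0.0003  0.0015] ang [ 0.0004 -0.0014  0.0011]
```

View pics/w4.png

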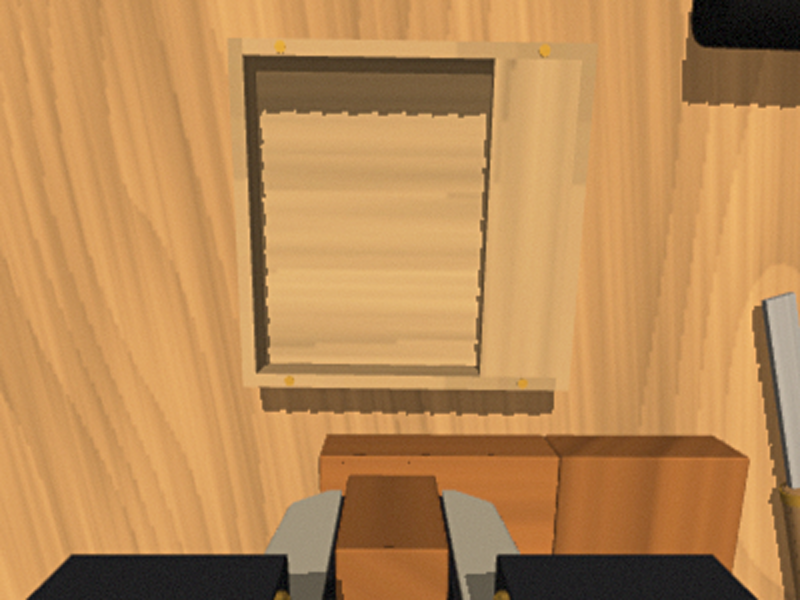

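```bash
python3 - <<'E'
from h import *
import json
i=json.load(open("w4.json"))
f=lambda u,v,z=.044: onto(i,(u/2+80-.25,v/2-.25),z)[:2]
def fit(px,loc):
    P=np.array([f(*p) for p in px]);L=np.array(loc)/1000.
    Pc,Lc=P-P.mean(0),L-L.mean(0)
    th=np.arctan2((Lc[:,0]*Pc[:,1]-Lc[:,1]*Pc[:,0]).sum(),(Lc*Pc).sum())
    c,s=np.cos(th),np.sin(th);M=np.array([[c,-s],[s,c]]);t=P.mean(0)-M@L.mean(0)
    print("origin",np.round(t,4),"yaw",round(th,4),"res mm",np.round((P-(L@M.T+t))*1e3,1).tolist())
fit([(229,38),(597,43),(568,390),(243,388)],[(-98,94),(98,94),(98,-94),(-98,-94)])
fit([(243,57),(494,59),(480,376),(257,373)],[(-90,86),(44,86),(44,-86),(-90,-86)])
o=bot.get_obs();T=o["tool_pos"];print(T,o["tool_rot"])
Rz=R.from_euler("z",o["tool_rot"][2]-np.pi/2).inv()
for uv in ((319,458),(556,457),(747,458)): print(np.round(Rz.apply(np.r_[f(*uv,T[2]-.0062),T[2]]-T),4))
E
```

```text
origin [0.5351 0.0276] yaw -0.1404 res mm [[1.2, -0.2], [-0.6, 0.2], [-0.4, 0.5], [-0.3, -0.6]]
origin [0.5352 0.0277] yaw -0.1377 res mm [[0.3, -0.8], [-0.5, -0.3], [-0.2, 0.3], [0.4, 0.8]]
[ 0.51560969 -0.0495089   0.27048748] [ 3.14032898 -0.00440506  1.44353846]
[-0.0206  0.0149  0.    ]
[0.0438 0.0151 0.    ]
[0.0958 0.0147 0.    ]
```

```bash
cat >> h.py <<'E'
BO=np.array([.5351,.0277]);BY=-.139
def b2w(x,y,z): return [*(BO+R.from_euler("z",BY).as_matrix()[:2,:2]@[x,y]),z]
def w2b(p): return R.from_euler("z",-BY).apply(np.r_[np.array(p)[:2]-BO,p[2]])
E
python3 -c "
from h import *
plan(b2w(-.061,.066,.12),1.432)
"
```

```text
t 5.55 at [ 0.5156 -0.0495  0.2705] [ 3.14  -0.004  1.444] dp [ 0.4837 -0.1696  0.5035] ang [ 0.0004 -0.0014  0.0037]
```

Call:
move_arm(targets=[{"dp":[0.15,-0.05,0],"angular":[0,0,0],"grip":1},{"dp":[0.33,-0.12,0.05],"angular":[0,0,0],"grip":1},{"dp":[0.484,-0.17,0.15],"angular":[0,-0.001,0.0037],"grip":1},{"dp":[0.484,-0.17,0.3],"angular":[0,-0.001,0.0037],"grip":1},{"dp":[0.484,-0.17,0.43],"angular":[0,-0.001,0.0037],"grip":1},{"dp":[0.484,-0.17,0.5035],"angular":[0,-0.001,0.0037],"grip":1},{"dp":[0.484,-0.17,0.5035],"angular":[0,-0.001,0.0037],"grip":1},{"dp":[0.484,-0.17,0.5035],"angular":[0,-0.001,0.0037],"grip":1},{"dp":[0.484,-0.17,0.5035],"angular":[0,-0.001,0.0037],"grip":1}])

```text
time_s: 6.68
tool_pos: [0.4856, 0.0995, 0.1215]
tool_rot: [3.136, -0.001, 1.429]
wrist_force: [0.0, -0.3, -2.3]
gripper_width: 0.0236
grasp_force: 50.0
```

```bash
python3 - <<'E'
from h import *
im=optics.read_camera("wrist")[...,::-1];cv2.imwrite("pics/w5.png",im)
plan(b2w(-.061,.066,.05),1.432); print(w2b(bot.get_obs()["tool_pos"]))
E
```

```text
t 6.72 at [0.4855 0.0994 0.1214] [ 3.137e+00 -1.000e-03  1.429e+00] dp [ 0.0061 -0.0076  0.2379] ang [ 0.0016 -0.0003 -0.0011]
[-0.05908027  0.06409241  0.12136414]
```

View pics/w5.png

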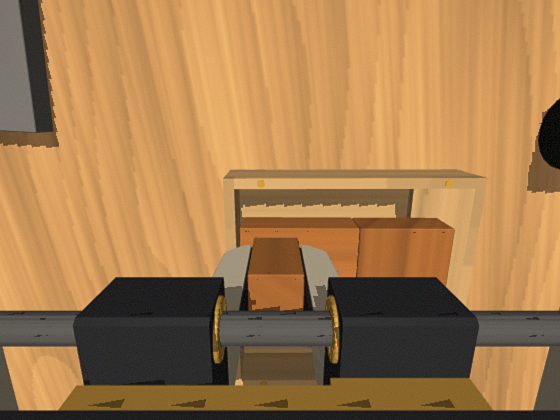

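Call:
move_arm(targets=[{"dp":[0.006,-0.0076,0],"angular":[0.0016,0,-0.001],"grip":1},{"dp":[0.006,-0.0076,0.08],"angular":[0.0016,0,-0.001],"grip":1},{"dp":[0.006,-0.0076,0.15],"angular":[0.0016,0,-0.001],"grip":1},{"dp":[0.006,-0.0076,0.2],"angular":[0.0016,0,-0.001],"grip":1},{"dp":[0.006,-0.0076,0.238],"angular":[0.0016,0,-0.001],"grip":1},{"dp":[0.006,-0.0076,0.238],"angular":[0.0016,0,-0.001],"grip":1},{"dp":[0.006,-0.0076,0.238],"angular":[0.0016,0,-0.001],"grip":1}])

```text
time_s: 7.6
tool_pos: [0.4834, 0.1011, 0.0493]
tool_rot: [-3.14, -0.0, 1.431]
wrist_force: [0.1, 1.5, -1.5]
gripper_width: 0.0234
grasp_force: 50.0
```

```bash
python3 - <<'E'
from h import *
plan(b2w(-.061,.066,.037),1.432); print(w2b(bot.get_obs()["tool_pos"]))
E
```

```text
t 7.6 at [0.4834 0.1011 0.0493] [-3.14  -0.     1.431] dp [0.0016 0.0013 0.0409] ang [-0.0004 -0.0001 -0.0002]
[-0.06136613  0.06551039  0.04926708]
```

Call:
move_arm(targets=[{"dp":[0.001,0.001,0.02],"angular":[0,0,0],"grip":1},{"dp":[0.001,0.001,0.038],"angular":[0,0,0],"grip":1},{"dp":[0.001,0.001,0.038],"angular":[0,0,0],"grip":1},{"dp":[0.001,0.04,0.038],"angular":[0,0,0],"grip":1},{"dp":[0.001,0.08,0.038],"angular":[0,0,0],"grip":1},{"dp":[0.001,0.12,0.038],"angular":[0,0,0],"grip":1},{"dp":[0.001,0.15,0.038],"angular":[0,0,0],"grip":1},{"dp":[0.001,0.165,0.038],"angular":[0,0,0],"grip":1},{"dp":[0.001,0.17,0.038],"angular":[0,0,0],"grip":1},{"dp":[0.001,0.17,0.038],"angular":[0,0,0],"grip":1}])

```text
time_s: 8.85
tool_pos: [0.533, 0.0943, 0.0372]
tool_rot: [-3.139, 0.0, 1.431]
wrist_force: [0.3, 0.5, -2.7]
gripper_width: 0.0239
grasp_force: 50.0
```

```bash
python3 - <<'E'
from h import *
plan(b2w(-.007,.066,.036),1.432); o=bot.get_obs(); print(w2b(o["tool_pos"]),o["wrist_force"])
E
```

```text
t 8.85 at [0.533  0.0943 0.0372] [-3.139  0.     1.431] dp [0.0009 0.0143 0.004 ] ang [-0.001   0.     -0.0002]
[-0.01128552  0.06571913  0.03722695] [ 0.31456541  0.46454556 -2.68829701]
```

Call:
move_arm(targets=[{"dp":[0.001,0.005,0.002],"angular":[0,0,0],"grip":1},{"dp":[0.001,0.01,0.004],"angular":[0,0,0],"grip":1},{"dp":[0.001,0.014,0.004],"angular":[0,0,0],"grip":1},{"dp":[0.001,0.016,0.004],"angular":[0,0,0],"grip":1},{"dp":[0.001,0.016,0.004],"angular":[0,0,0],"grip":1}])

```text
time_s: 9.48
tool_pos: [0.5368, 0.0942, 0.0366]
tool_rot: [-3.137, -0.0, 1.432]
wrist_force: [-6.4, -0.2, 5.5]
gripper_width: 0.0238
grasp_force: 50.0
```

```bash
python3 - <<'E'
from h import *
o=bot.get_obs(); print(w2b(o["tool_pos"]),o["wrist_force"],o["moment"])
i=optics.camera_info("wrist")
im=optics.read_camera("wrist")[...,::-1];cv2.imwrite("pics/w6.png",im)
print(proj(i,b2w(.038,.081,.03)),proj(i,b2w(.044,.081,.044)),proj(i,b2w(-.028,.081,.03)))
E
```

```text
[-0.00750204  0.06612141  0.03658567] [-6.41177763 -0.16738151  5.51981355] [ 0.14090827  0.68799017 -0.01891257]
[360.67280703 228.48491323] [379.30973433 237.40889365] [239.52767068 228.40933015]
```

View pics/w6.png

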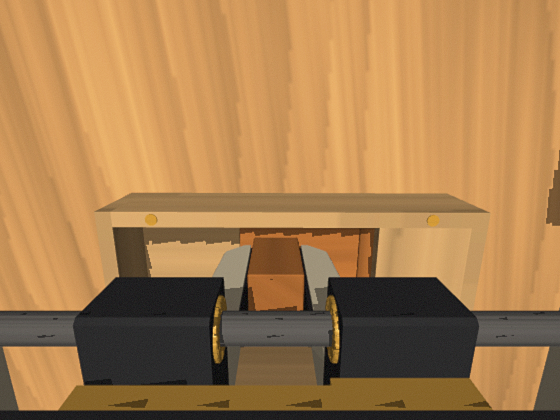

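Call:
move_arm(targets=[{"dp":[0,0,0],"angular":[0,0,0],"grip":0.55},{"dp":[0,0,0],"angular":[0,0,0],"grip":0.55},{"dp":[0,0,0],"angular":[0,0,0],"grip":0.55},{"dp":[0,0,0],"angular":[0,0,0],"grip":0.55},{"dp":[0,0,-0.05],"angular":[0,0,0],"grip":0.55},{"dp":[0,0,-0.15],"angular":[0,0,0],"grip":0.55},{"dp":[0,0,-0.3],"angular":[0,0,0],"grip":0.3},{"dp":[0,0,-0.5],"angular":[0,0,0],"grip":0},{"dp":[0,0,-0.6],"angular":[0,0,0],"grip":0},{"dp":[0,0,-0.6],"angular":[0,0,0],"grip":0}])

```text
time_s: 10.78
tool_pos: [0.5404, 0.0938, 0.2196]
tool_rot: [3.137, -0.003, 1.431]
wrist_force: [-0.8, -0.1, -0.6]
gripper_width: 0.0775
grasp_force: 0.0
```

```bash
python3 - <<'E'
from h import *
plan([.543,-.20,.22],1.30)
E
```

```text
t 10.78 at [0.5404 0.0938 0.2196] [ 3.137e+00 -3.000e-03  1.431e+00] dp [-0.9686  0.145  -0.003 ] ang [ 0.0014 -0.0009  0.0417]
```

Call:
move_arm(targets=[{"dp":[-0.15,0.02,0],"angular":[0,0,0],"grip":0},{"dp":[-0.33,0.05,0],"angular":[0,0,0.01],"grip":0},{"dp":[-0.52,0.08,0],"angular":[0,0,0.03],"grip":0},{"dp":[-0.7,0.1,0],"angular":[0,0,0.042],"grip":0},{"dp":[-0.88,0.13,0],"angular":[0.001,-0.001,0.042],"grip":0},{"dp":[-0.97,0.145,0],"angular":[0.001,-0.001,0.042],"grip":0}])

```text
time_s: 11.52
tool_pos: [0.5395, -0.2041, 0.215]
tool_rot: [-3.134, 0.006, 1.294]
wrist_force: [0.5, 0.0, -0.4]
gripper_width: 0.0927
grasp_force: 0.0
```

Call:
move_arm(targets=[{"dp":[-0.15,0.04,0],"angular":[0,0,0],"grip":0},{"dp":[-0.29,0.08,0],"angular":[0,0,0],"grip":0},{"dp":[-0.29,0.08,0],"angular":[0,0,0],"grip":0},{"dp":[-0.29,0.08,0],"angular":[0,0,0],"grip":0},{"dp":[-0.29,0.08,0],"angular":[0,0,0],"grip":0}])

```text
time_s: 12.15
tool_pos: [0.5414, -0.2884, 0.2156]
tool_rot: [-3.135, 0.002, 1.302]
wrist_force: [0.7, 0.1, 0.2]
gripper_width: 0.0929
grasp_force: 0.0
```

```bash
python3 - <<'E'
from h import *
import json
o=bot.get_obs();i=optics.camera_info("wrist")
im=optics.read_camera("wrist")[...,::-1]
json.dump({k:np.array(v).tolist() for k,v in i.items()},open("w7.json","w"))
cv2.imwrite("pics/w7.png",im); print(o["tool_pos"],o["tool_rot"],proj(i,[.543,-.292,.1]))
E
```

```text
[ 0.54143921 -0.28842626  0.2156395 ] [-3.13517986e+00  2.03286437e-03  1.30208028e+00] [279.77923739 207.4589222 ]
```

View pics/w7.png

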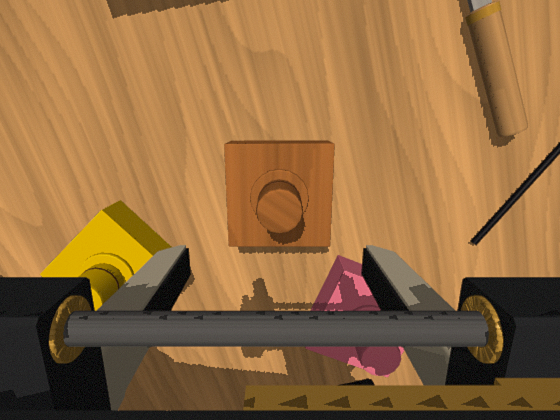

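```bash
python3 - <<'E'
from h import *
import json
i=json.load(open("w7.json"))
P=[onto(i,p,.045) for p in ((226,143),(333,143),(330,246),(229,246))]
c=np.mean(P,0);print(c,np.round(P,4).tolist());print("knob",onto(i,(279,211),.1))
d=P[1]-P[0];print("yaw",np.arctan2(d[1],d[0]));d=P[2]-P[3];print(np.arctan2(d[1],d[0]))
plan([.543,-.293,.064],1.30)
E
```

```text
[ 0.54215437 -0.2953179   0.045     ] [[0.5054, -0.2285, 0.045], [0.6076, -0.2567, 0.045], [0.5804, -0.3625, 0.045], [0.4752, -0.3337, 0.045]]
knob [ 0.54149622 -0.29492334  0.1       ]
yaw -0.26882774304481416
-0.2671686310768169
t 12.2 at [ 0.5415 -0.2887  0.2159] [-3.136e+00  2.000e-03  1.302e+00] dp [-0.0114  0.0118  0.5062] ang [-0.0019  0.0008  0.0006]
```

Call:
move_arm(force=50, targets=[{"dp":[-0.019,0.01,0.1],"angular":[-0.002,0.001,0],"grip":0},{"dp":[-0.019,0.01,0.25],"angular":[-0.002,0.001,0],"grip":0},{"dp":[-0.019,0.01,0.4],"angular":[-0.002,0.001,0],"grip":0},{"dp":[-0.019,0.01,0.506],"angular":[-0.002,0.001,0],"grip":0},{"dp":[-0.019,0.01,0.506],"angular":[-0.002,0.001,0],"grip":0},{"dp":[-0.019,0.01,0.506],"angular":[-0.002,0.001,0],"grip":0},{"dp":[-0.019,0.01,0.506],"angular":[-0.002,0.001,0],"grip":1},{"dp":[-0.019,0.01,0.506],"angular":[-0.002,0.001,0],"grip":1},{"dp":[-0.019,0.01,0.506],"angular":[-0.002,0.001,0],"grip":1},{"dp":[-0.019,0.01,0.506],"angular":[-0.002,0.001,0],"grip":1},{"dp":[-0.019,0.01,0.506],"angular":[-0.002,0.001,0],"grip":1},{"dp":[-0.019,0.01,0.506],"angular":[-0.002,0.001,0],"grip":1},{"dp":[-0.019,0.01,0.506],"angular":[-0.002,0.001,0],"grip":1},{"dp":[-0.019,0.01,0.506],"angular":[-0.002,0.001,0],"grip":1}])

```text
time_s: 13.95
tool_pos: [0.5415, -0.2973, 0.0644]
tool_rot: [3.141, 0.001, 1.299]
wrist_force: [-0.7, 0.3, -0.8]
gripper_width: 0.0411
grasp_force: 50.0
```

Call:
move_arm(targets=[{"dp":[0,0,0],"angular":[0,0,0],"grip":1},{"dp":[0,0,-0.04],"angular":[0,0,0],"grip":1},{"dp":[0,0,-0.12],"angular":[0,0,0],"grip":1},{"dp":[0,0,-0.25],"angular":[0,0,0],"grip":1},{"dp":[0,0,-0.4],"angular":[0,0,0],"grip":1},{"dp":[0,0,-0.45],"angular":[0,0,0],"grip":1},{"dp":[0,0,-0.45],"angular":[0,0,0],"grip":1},{"dp":[0,0,-0.45],"angular":[0,0,0],"grip":1}])

```text
time_s: 14.95
tool_pos: [0.5402, -0.296, 0.1972]
tool_rot: [-3.138, -0.001, 1.3]
wrist_force: [0.1, -1.1, -3.4]
gripper_width: 0.0415
grasp_force: 50.0
```

```bash
python3 - <<'E'
from h import *
import json
o=bot.get_obs();print(o["wrist_force"],o["moment"])
i=optics.camera_info("wrist");im=optics.read_camera("wrist")[...,::-1]
json.dump({k:np.array(v).tolist() for k,v in i.items()},open("w8.json","w"))
cv2.imwrite("pics/w8.png",im)
plan(b2w(-.025,-.022,.20),1.432)
E
```

```text
[ 0.08963485 -1.0753467  -3.41389596] [-0.07784819  0.10720464 -0.02055126]
t 15.0 at [ 0.5402 -0.2961  0.1971] [-3.138e+00 -1.000e-03  1.299e+00] dp [ 0.9516 -0.3787 -0.0077] ang [-0.0011 -0.0003 -0.0422]
```

View pics/w8.png

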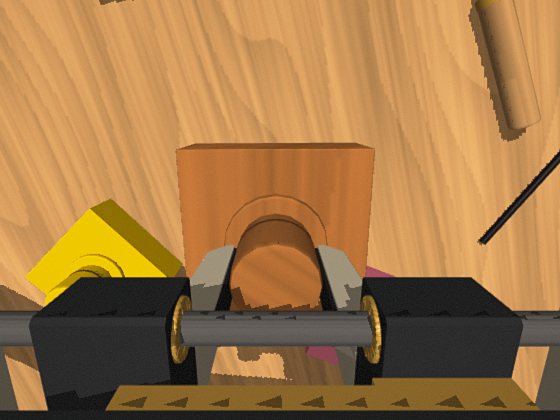

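```bash
python3 - <<'E'
from h import *
import json
i=json.load(open("w8.json"));o=bot.get_obs();T=o["tool_pos"];Rz=R.from_euler("z",o["tool_rot"][2]-np.pi/2).inv()
for uv in ((177,151),(374,150),(186,278),(369,264)): print(np.round(Rz.apply(onto(i,uv,T[2]-.019)-T)*1e3,1))
E
```

```text
[-54.8  55.4 -19. ]
[ 53.3  56.  -19. ]
[-55.4 -21.3 -19. ]
[ 55.6 -11.9 -19. ]
```

Call:
move_arm(targets=[{"dp":[0.1,-0.04,-0.01],"angular":[0,0,0],"grip":1},{"dp":[0.25,-0.1,-0.01],"angular":[0,0,0],"grip":1},{"dp":[0.42,-0.17,-0.01],"angular":[0,0,-0.02],"grip":1},{"dp":[0.58,-0.23,-0.01],"angular":[0,0,-0.042],"grip":1},{"dp":[0.75,-0.3,-0.01],"angular":[-0.001,0,-0.042],"grip":1},{"dp":[0.88,-0.35,-0.01],"angular":[-0.001,0,-0.042],"grip":1},{"dp":[0.95,-0.379,-0.01],"angular":[-0.001,0,-0.042],"grip":1},{"dp":[0.95,-0.379,-0.01],"angular":[-0.001,0,-0.042],"grip":1},{"dp":[0.95,-0.379,-0.01],"angular":[-0.001,0,-0.042],"grip":1},{"dp":[0.95,-0.379,-0.01],"angular":[-0.001,0,-0.042],"grip":1}])

```text
time_s: 16.25
tool_pos: [0.5082, 0.0059, 0.202]
tool_rot: [3.138, 0.002, 1.428]
wrist_force: [-0.6, 0.5, -3.4]
gripper_width: 0.0415
grasp_force: 50.0
```

```bash
python3 - <<'E'
from h import *
plan(b2w(-.026,-.023,.08),1.432); o=bot.get_obs(); print(w2b(o["tool_pos"]))
E
```

```text
t 16.25 at [0.5082 0.0059 0.202 ] [3.138e+00 2.000e-03 1.428e+00] dp [ 0.0086 -0.0098  0.4066] ang [ 0.0013  0.0006 -0.0013]
[-0.0235797  -0.02533141  0.20199121]
```

Call:
move_arm(targets=[{"dp":[0.008,-0.009,0.05],"angular":[0.001,0,-0.001],"grip":1},{"dp":[0.008,-0.009,0.15],"angular":[0.001,0,-0.001],"grip":1},{"dp":[0.008,-0.009,0.24],"angular":[0.001,0,-0.001],"grip":1},{"dp":[0.008,-0.009,0.3],"angular":[0.001,0,-0.001],"grip":1},{"dp":[0.008,-0.009,0.35],"angular":[0.001,0,-0.001],"grip":1},{"dp":[0.008,-0.009,0.39],"angular":[0.001,0,-0.001],"grip":1},{"dp":[0.008,-0.009,0.407],"angular":[0.001,0,-0.001],"grip":1},{"dp":[0.008,-0.009,0.407],"angular":[0.001,0,-0.001],"grip":1},{"dp":[0.008,-0.009,0.407],"angular":[0.001,0,-0.001],"grip":1}])

```text
time_s: 17.38
tool_pos: [0.5069, 0.0105, 0.0806]
tool_rot: [3.139, 0.001, 1.435]
wrist_force: [-0.3, -0.1, -1.7]
gripper_width: 0.0415
grasp_force: 50.0
```

```bash
python3 - <<'E'
from h import *
plan(b2w(-.026,-.023,.0725),1.432); o=bot.get_obs(); print(w2b(o["tool_pos"]))
E
```

```text
t 17.38 at [0.5069 0.0105 0.0806] [3.139e+00 1.000e-03 1.435e+00] dp [-0.0069 -0.0015  0.0269] ang [0.0007 0.0002 0.0008]
[-0.02557924 -0.02093805  0.08055857]
```

Free so far; set it on the floor, then release and rise.

Call:
move_arm(targets=[{"dp":[-0.005,-0.001,0.01],"angular":[0,0,0],"grip":1},{"dp":[-0.005,-0.001,0.02],"angular":[0,0,0],"grip":1},{"dp":[-0.005,-0.001,0.027],"angular":[0,0,0],"grip":1},{"dp":[-0.005,-0.001,0.029],"angular":[0,0,0],"grip":1},{"dp":[-0.005,-0.001,0.029],"angular":[0,0,0],"grip":1}])

```text
time_s: 18.0
tool_pos: [0.5058, 0.009, 0.0723]
tool_rot: [3.141, 0.0, 1.434]
wrist_force: [-2.8, 1.0, 5.0]
gripper_width: 0.0414
grasp_force: 50.0
```

Call:
move_arm(targets=[{"dp":[0,0,0],"angular":[0,0,0],"grip":0.25},{"dp":[0,0,0],"angular":[0,0,0],"grip":0.25},{"dp":[0,0,0],"angular":[0,0,0],"grip":0.25},{"dp":[0,0,0],"angular":[0,0,0],"grip":0.25},{"dp":[0,0,0],"angular":[0,0,0],"grip":0.25},{"dp":[0,0,-0.05],"angular":[0,0,0],"grip":0.25},{"dp":[0,0,-0.15],"angular":[0,0,0],"grip":0.25},{"dp":[0,0,-0.3],"angular":[0,0,0],"grip":0.25},{"dp":[0,0,-0.45],"angular":[0,0,0],"grip":0.25},{"dp":[-0.15,0,-0.5],"angular":[0,0,0],"grip":0.25},{"dp":[-0.3,0,-0.5],"angular":[0,0,0],"grip":0.25},{"dp":[-0.3,0,-0.5],"angular":[0,0,0],"grip":0.25},{"dp":[-0.3,0,-0.5],"angular":[0,0,0],"grip":0.25}])

```text
time_s: 19.62
tool_pos: [0.4936, -0.0792, 0.2219]
tool_rot: [3.14, -0.0, 1.435]
wrist_force: [-0.7, 0.2, 0.2]
gripper_width: 0.07
grasp_force: 0.0
```

```bash
python3 - <<'E'
from h import *
i=optics.camera_info("wrist");im=optics.read_camera("wrist")[...,::-1];cv2.imwrite("pics/w9.png",im)
h,s,v=cv2.split(cv2.cvtColor(im,cv2.COLOR_BGR2HSV))
m=((h<13)&(s>150)&(v>60)).astype(np.uint8)*255; m[285:]=0
m=cv2.morphologyEx(m,cv2.MORPH_OPEN,np.ones((3,3)))
cs,_=cv2.findContours(m,cv2.RETR_EXTERNAL,cv2.CHAIN_APPROX_NONE)
for c in cs:
    if cv2.contourArea(c)>200: print(cv2.boundingRect(c),cv2.contourArea(c),cv2.approxPolyDP(c,4,True)[:,0].tolist())
for n,p in dict(cap1=(-.081,.032,.053),cap2=(.029,.032,.053),cap3=(.029,-.078,.053),cap4=(-.081,-.078,.053),knob=(-.026,-.023,.108),stub=(-.008,.064,.076),rail=(.038,.081,.03)).items(): print(n,np.round(proj(i,b2w(*p))))
E
```

```text
cap1 [216.  37.]
cap2 [337.  37.]
cap3 [331. 159.]
cap4 [221. 158.]
knob [277.  97.]
stub [299. -13.]
rail [345. -15.]
```

```bash
python3 - <<'E'
from h import *
im=cv2.imread("pics/w9.png");hsv=cv2.cvtColor(im,cv2.COLOR_BGR2HSV)
for p in((230,60),(320,140),(277,97),(300,2),(180,100),(400,250)):print(p,hsv[p[1],p[0]])
h,s,v=cv2.split(hsv);m=((h<=13)&(s>155)&(v>40)).astype(np.uint8)*255;m[285:]=0
m=cv2.morphologyEx(m,cv2.MORPH_OPEN,np.ones((3,3),np.uint8))
cs,_=cv2.findContours(m,cv2.RETR_EXTERNAL,cv2.CHAIN_APPROX_NONE)
for c in cs:
    if cv2.contourArea(c)>100: print(cv2.boundingRect(c),cv2.contourArea(c),cv2.approxPolyDP(c,4,True)[:,0].tolist())
E
```

```text
(230, 60) [ 13 180 184]
(320, 140) [ 13 180 176]
(277, 97) [ 13 179 178]
(300, 2) [ 14 184 162]
(180, 100) [ 15 144 188]
(400, 250) [ 15 143 191]
```

Call:
move_arm(targets=[{"dp":[0.15,0,0],"angular":[0,0,0],"grip":0.25},{"dp":[0.27,0,-0.1],"angular":[0,0,0],"grip":0.25},{"dp":[0.27,0,-0.1],"angular":[0,0,0],"grip":0.25},{"dp":[0.27,0,-0.1],"angular":[0,0,0],"grip":0.25},{"dp":[0.27,0,-0.1],"angular":[0,0,0],"grip":0.25}])

```text
time_s: 20.3
tool_pos: [0.5038, -0.0006, 0.2507]
tool_rot: [-3.141, 0.002, 1.433]
wrist_force: [-0.0, 0.3, -0.9]
gripper_width: 0.0696
grasp_force: 0.0
```

```bash
python3 - <<'E'
from h import *
i=optics.camera_info("wrist");im=optics.read_camera("wrist")[...,::-1];cv2.imwrite("pics/w10.png",im)
h,s,v=cv2.split(cv2.cvtColor(im,cv2.COLOR_BGR2HSV));m=((h<=14)&(s>165)&(v>40)).astype(np.uint8)*255;m[285:]=0
m=cv2.morphologyEx(m,cv2.MORPH_OPEN,np.ones((3,3),np.uint8))
cs,_=cv2.findContours(m,cv2.RETR_LIST,cv2.CHAIN_APPROX_NONE)
for c in cs:
    if cv2.contourArea(c)>60: print(cv2.boundingRect(c),cv2.contourArea(c),cv2.approxPolyDP(c,4,True)[:,0].tolist())
for n,p in dict(cap1=(-.081,.032,.053),cap2=(.029,.032,.053),cap3=(.029,-.078,.053),cap4=(-.081,-.078,.053),knob=(-.026,-.023,.108),stub=(-.008,.064,.076),railtip=(.038,.081,.03),railleft=(-.028,.081,.03),railend2=(.038,-.081,.03)).items(): print(n,np.round(proj(i,b2w(*p))))
E
```

```text
(225, 123, 103, 100) 9620.0 [[225, 125], [229, 222], [278, 222], [279, 208], [280, 222], [324, 221], [327, 124]]
(276, 79, 67, 142) 2931.0 [[278, 79], [276, 115], [287, 115], [295, 105], [298, 115], [334, 118], [328, 217], [335, 220], [342, 80]]
cap1 [225. 126.]
cap2 [329. 126.]
cap3 [325. 225.]
cap4 [229. 225.]
knob [278. 187.]
stub [296.  92.]
railtip [336.  78.]
railleft [275.  78.]
railend2 [330. 221.]
```

```bash
python3 -c "
from station import bot
print(bot.sign_off())"
```

```text
the job is handed in; nothing more can be done
None
```

I packed both parts and handed the job in: the corner lies home under the deck and the post cap is flat in the space beside it, with the final wrist image matching their planned positions to about 3 px (I viewed 11 pictures, one over the limit of 10).

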